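# Index the gauging table one hole

## Task

Bring the tall slug under the sensor head by indexing the round gauging table one hole, turning it the short way: with the fingertips press the plunger's dished knob down to free the table, swing the table round with it, and let the plunger spring fully up in the next hole. Do not touch, tip or lift the pressed parts standing in the table, and leave the other things on the bench where they are.

Things in the scene. Friction and masses are not known exactly. Their poses are not given: they have to be found in the camera images.
- index_base: Fixed fixture: blue base plate 350 x 310 x 14 mm, round pedestal of radius 147 mm, steel index ring on top (40 mm above the bench). Origin: on the turning axis at bench level; +x points from the axis to the sensor stand, +z up. The ring has six holes 60 degrees apart at radius 125 mm, one exactly on the -x side, joined by a narrow slot.
- table_axis (a point): Point on the vertical turning axis, at the height of the turning table's top face (54 mm above the bench).
- spot (a point): Point straight under the sensor head, 72 mm from the turning axis, at the height of the table's top face. Fixed to the base.
- turntable (a joint): Turn of the aluminium table (disc of radius 100 mm, top 54 mm above the bench; a 36 mm lug carries the plunger over the index ring). rad, 0 at the start, positive anticlockwise from above; one hole is 1.047. Six ring nests (inside radius 19, 7 mm high) stand at radius 72 mm, 60 degrees apart. Turns with light drag when freed; 0.015 rad of play either way when locked.
- plunger (a joint): Travel of the spring plunger, m: 0 fully up (locked in a hole), 0.014 fully down. About 5 N to start, 10 N at the bottom. The round-nosed pin frees the table when pressed about 12 mm. Off a hole the ring keeps it down at about 0.0115 even when let go; at a hole it springs up and pulls the table in from about 3 mm off. Held down, it runs past holes.
- knob_top (a point): Centre of the dish floor of the plunger's black knob, 125 mm from the turning axis, 89 mm above the bench when up; moves with table and plunger. Knob 50 mm across, dish 43 mm wide, 5 mm deep, open upward: press it straight down. At the start it is on the base's -x side (towards the robot). Nothing taller than 80 mm stands within 100 mm of it in a swing of one hole either way.
- slug: The tall pressed part, a plain dark grey cylinder 33 mm across and 34 mm high, standing loose in the nest next to the sensor head, on one side of it or the other. Origin: centre of its underside, at the table's top face.
- bush_a: Short pressed bush with a hole, 33 mm across and 16 mm high, standing loose in the nest on the other side of the sensor head. Origin: centre of its underside.
- bush_b: Another such bush, in the nest under the sensor head at the start (already gauged). Origin: centre of its underside.
- bench_slug: A slug like the tall one (33 mm across, 34 mm high) that stands on the bench about 270 mm to the -y side of the turning axis. Not part of the job. Origin: centre of its underside.
- calculator: Black pocket calculator, 80 x 160 x 14 mm, lying on the bench about 280 mm to the +y side of the turning axis. Not part of the job. Origin: centre of its underside.
- sensor (a point): Centre of the underside of the grey sensor head (56 x 24 mm), 111 mm above the bench and 72 mm from the turning axis. It hangs on a level arm from an 18 mm post, 170 mm from the axis along the base's +x and 180 mm high.
There are look-alikes about, which are no part of the job. Leave any green look-alike of the slug alone. Leave any blue look-alike of the bush_b alone.

How it is judged:
By the outcome, as a careful person would: the job done as asked, in the order asked, and still so for the second after the job is handed in, with the robot touching nothing.
It also fails if it takes over 38 s, if anything falls off the work surface, if the arm or the gripper's body presses on something with over 40 N, if the wrist force passes 120 N, or if a joint passes its speed limit or range.

## Robot

A 6-joint arm with a two-finger parallel gripper is mounted at the origin on the work surface. World frame = base frame: x ahead of the robot, y to its left, z up, the work surface at z = 0. Lengths are in m, angles in degrees, forces in N, time in s.
With the tool pointing down it reaches from about 0.275 to 0.775 m from the base axis. Payload 14.6 kg.
Tool frame: the origin (TCP) lies at the very end of the fingers, on their centre line; the grasp point (between the pads) lies 19 mm behind it (manip.grip_point_offset is the distance from the TCP to the grasp point, in m); x points along the fingers, y is the direction in which the jaws open and shut, and the axes are right-handed (so a half turn about x gives the same grasp; the last joint's range is limited). The gripper opens to 85 mm and grips with 20 to 120 N. Pads are 22 mm wide; open, the fingers measure 114 mm over their backs; the gripper's body (76 mm by 85 mm) begins 54 mm behind the grasp point. The pads swing forward as they close: fully open they stand 13 mm farther back than shut.
Start: joints at [-8.898, 15.075, -2.767, 72.158, 0, 81.102], TCP at [0.525, -0, 0.231] pointing down, gripper open.
Joint ranges: [-151.79, 151.79], [-50.71, 97.33], [-67.44, 78.34], [-121.81, 120.89], [-77.56, 73.72], [-180, 180]. Speed limits (degrees/s): [108.29, 108.29, 147.25, 159.86, 180, 180].

## Interface

Orientations are given as a 3x3 rotation matrix whose columns are the frame's x, y, z axes.
In Python, from workcell import manip, cams, ticket, look_for, regions_of gives the robot as it stands.
- The arm moves only by the shell command python3 -m handwheel 'ROWS' [OPENING]. ROWS is JSON, a list of rows, each a list of 2 entries, a list of its own where there are three numbers: the shift along the world's x, y, z in mm, then the turn about the world's z in degrees. In form: [[[x, y, z], yaw], ...]. A call has exactly 5 rows; each row is the pose to reach, as a shift and turn from the pose measured when the call began; what a row does not reach only later rows make up. A row lasts 1/10 s, in which the tool goes at most 50 mm and 8.59 degrees, less where a joint would pass 70% of its speed; a pose out of reach is approached as far as the arm can. A call with a gripper value outside its range is refused whole. OPENING is the closure, from 0 (fully open) to 1 (shut), set as the call begins (- or left out, the last holds). The fingers move at their own pace and stop on an object; the grip force is fixed at half the most. Time passes only in rows, so rows that repeat a pose let the fingers close, or fill a call up. It gives the time, the measured TCP pose, the force and the opening at its end, in the units of the state.
- manip.get_obs(): the state, without advancing time (a new reading comes with each control period).
- cams.camera(name): name is "scene" or "side" or "wrist"; returns a dict with "img" (400x640x3 uint8, red, green, blue), "z_map" (400x640 float32, m along the optical axis (not along the pixel's ray), 0 where there is no reading), "vertical_fov" (degrees; the focal length in pixels is half the picture's height over the tangent of half this angle, whatever the lens; pixels are square), "cx", "cy" (the principal point, pixels), "xyz" and "attitude" of the camera in the world. Camera axes: x right, y down, z forward; pixel columns grow to the right and rows downward; lengths in m; the calibration is good to about 2 mm. A picture is of the moment at which its call begins.
- ticket.sign_off(): hands the job in, once; it reports no verdict.
Trained networks look in the newest picture that a camera, given by its name, has taken for a name from the list of things; names that differ only in an ending like _2 or _b are one class to them, and where a whole thing is asked for, a point or a joint stands for the part that bears it (a point fixed in the world has none). Each returns a list of dicts, best first, with "confidence" (0 to 1); they miss things now and then, are a little off and sometimes report something else, mostly with a low value. They report only what shows in the picture. A call takes as long as a camera call. They do not tell look-alikes from the thing itself.
- look_for(camera, query): "at" ([row, column] in pixels, amid what is visible of it).
- regions_of(camera, query): "region" (400x640 bool, what is visible of it) and "at" ([row, column] in pixels, amid what is visible of it).
The state is a dict: "time": time; "qpos": joint angles; "qvel": joint speeds; "joint_torque": joint torques, N m; "tool_pos": TCP position; "orientation": TCP orientation; "force": force on the tool from outside, world axes, zero at the start; "ft_torque": the same for the moment, N m; "width": finger opening in m.
Only numpy, scipy, OpenCV 4.12 (cv2) and the standard library are available. Lean on these libraries where they do the work, as an engineer would, in place of code of your own. Each camera call takes 0.05 s, during which the arm holds its last target.

## Working session

There is one attempt and no reset: what is moved stays moved. The work goes in short steps, Python scripts to look and compute and a shell command to move; the robot and the scene stay as the last step left them, time stands still between calls to the robot, and variables do not carry over. Pictures are saved under pics/ and viewed, and the job is handed in when it is done.

```bash
ls; mkdir -p pics
cat > h.py <<'E'
import numpy as np,cv2
from workcell import manip,cams,ticket,look_for,regions_of
def K(c): return 200/np.tan(np.radians(c['vertical_fov'])/2)
def world(c,r,col,z=None):
    f=K(c); d=np.array([(col-c['cx'])/f,(r-c['cy'])/f,1.]); R=np.array(c['attitude']); p=np.array(c['xyz'])
    if z is None: 
        return p+R@d*c['z_map'][int(round(r)),int(round(col))]
    w=R@d; return p+w*(z-p[2])/w[2]
def pix(c,P):
    q=np.array(c['attitude']).T@(np.array(P)-np.array(c['xyz'])); f=K(c); return q[1]/q[2]*f+c['cy'],q[0]/q[2]*f+c['cx']
E
python3 - <<'E'
from h import *
print(manip.get_obs())
for n in ['scene','side','wrist']:
    c=cams.camera(n); cv2.imwrite(f'pics/{n}0.png',c['img'][:,:,::-1])
    print(n,c['xyz'],c['vertical_fov'],c['attitude'])
    for q in ['slug','bush_a','knob_top','sensor','turntable','index_base','calculator']:
        for o in look_for(n,q): 
            r,k=o['at']; print(q,round(o['confidence'],2),np.round(o['at']),world(c,r,k).round(3))
E
```

```text
pics
{'time': 0.0, 'qpos': array([-8.89946902e+00,  1.50987739e+01, -2.80205825e+00,  7.21587183e+01,
        5.96631065e-05,  8.10991354e+01]), 'qvel': array([ 0.06172323,  0.04742867, -0.06766247, -0.14370275, -0.04655628,
        0.02171672]), 'joint_torque': array([ 6.28219332e-04, -6.37613010e+01,  3.84567368e+01,  1.37825581e-02,
        8.02127857e-07, -5.80562346e-05]), 'tool_pos': array([5.24737358e-01, 2.30598865e-05, 2.30836564e-01]), 'orientation': array([[-1.02667835e-03,  9.99999473e-01,  2.42744427e-05],
       [ 1.61817798e-04,  2.44405901e-05, -9.99999987e-01],
       [-9.99999460e-01, -1.02667441e-03, -1.61842805e-04]]), 'force': array([-0.00525373,  0.20976554, -0.00649416]), 'ft_torque': array([-0.0520221 ,  0.03112081,  0.00270179]), 'width': 0.0856458277438818}
scene [1.41086256 0.2115699  1.23736589] 43.37964245343344 [[-0.23595864  0.80215709 -0.54851392]
 [ 0.97169132  0.20162195 -0.12314452]
 [ 0.01181119 -0.56204323 -0.82702352]]
slug 0.63 [193. 278.] [ 0.646 -0.096  0.085]
slug 0.41 [179. 232.] [ 0.594 -0.259  0.031]
bush_a 0.61 [277. 292.] [ 0.852 -0.002 
[... 1263 characters left out ...]
  8.09594038e-04 -6.81428870e-05]
 [ 7.50509593e-04 -9.52620347e-01 -3.04160996e-01]
 [-3.11161229e-04  3.04160844e-01 -9.52620640e-01]]
slug 0.87 [364. 358.] [ 0.577 -0.244  0.027]
slug 0.74 [268. 408.] [ 0.614 -0.085  0.072]
slug 0.4 [178. 391.] [ 0.595 -0.     0.055]
bush_a 0.88 [154. 423.] [0.621 0.024 0.061]
bush_a 0.88 [175. 616.] [ 0.843 -0.005  0.016]
bush_a 0.85 [209. 452.] [ 0.656 -0.031  0.056]
knob_top 0.65 [244. 245.] [ 0.46  -0.052  0.09 ]
sensor 0.58 [181. 392.] [ 0.596 -0.002  0.055]
turntable 0.95 [213. 359.] [ 0.565 -0.033  0.062]
turntable 0.58 [153. 426.] [0.622 0.027 0.068]
index_base 0.58 [179. 390.] [ 0.595 -0.001  0.054]
calculator 0.64 [  5. 327.] [0.534 0.155 0.014]
```

View pics/scene0.png

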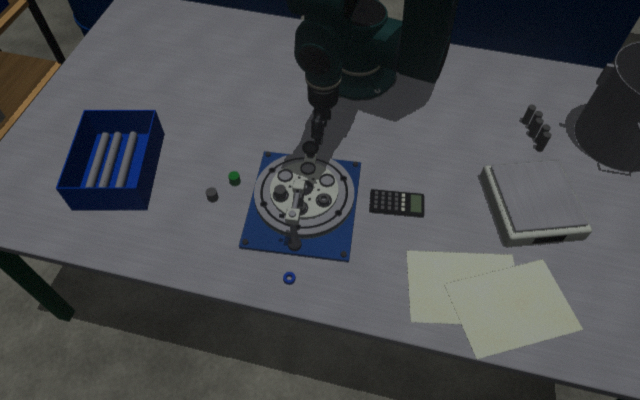

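View pics/side0.png

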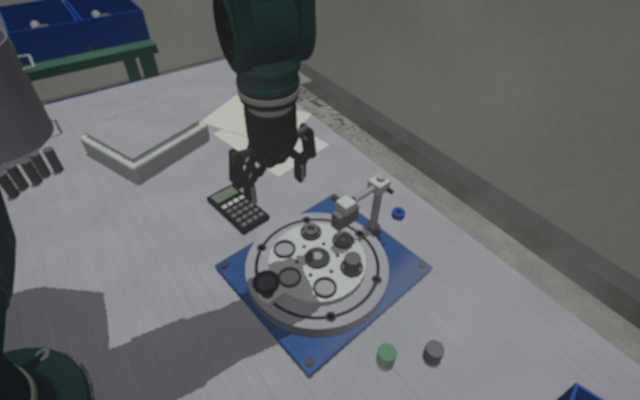

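View pics/wrist0.png

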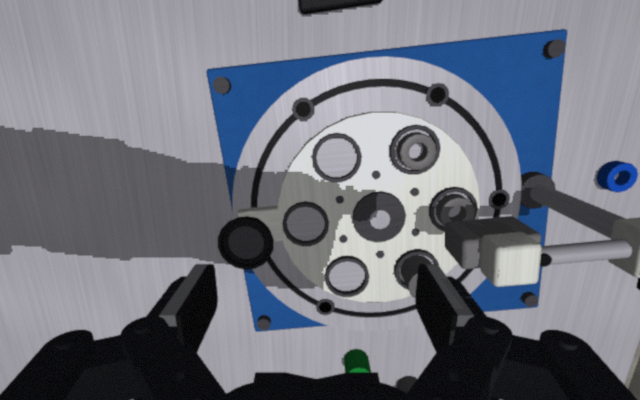

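Wrist picture: the tall dark slug is in the nest at about (268,412), on the -y side of the sensor head (255,510). bush_b is at (210,453) under the head and bush_a at (150,415). The knob is at (243,245). Could be taken for the slug: the green look-alike (362,357) and the bench slug (380,405), both on the bench. The blue ring at (176,618) is the bush look-alike. The short way is therefore anticlockwise (+60°). Next I measure the axis and knob and take a close crop.

Run:
```python
from h import *
c=cams.camera('wrist')
H={0:(199,499),60:(94,437),120:(108,303),240:(307,325)}
W={a:world(c,*p,z=.040) for a,p in H.items()}
for a,p in W.items(): print(a,p.round(4))
# fit axis+yaw
from scipy.optimize import least_squares
f=lambda v: np.concatenate([v[:2]+.125*np.array([np.cos(v[2]+np.radians(a)),np.sin(v[2]+np.radians(a))])-W[a][:2] for a in W])
s=least_squares(f,[.58,-.03,0]);print(s.x,np.degrees(s.x[2]),s.fun.round(4))
ax=s.x[:2]
for d in (180,240): print(d,ax+.125*np.array([np.cos(s.x[2]+np.radians(d)),np.sin(s.x[2]+np.radians(d))]))
for n in ('wrist','side','scene'):
    c=cams.camera(n)
    g=regions_of(n,'knob_top')
    for o in g[:2]:
        m=o['region']; rr,cc=np.nonzero(m); P=np.array([world(c,r,k) for r,k in zip(rr,cc)])
        t=P[(P[:,2]>.085)&(P[:,2]<.1)]
        if len(t): print(n,o['confidence'],len(P),t.mean(0).round(4),t.min(0).round(4),t.max(0).round(4), cv2.minEnclosingCircle(t[:,:2].astype(np.float32)))
        print(np.histogram(P[:,2],bins=np.arange(.04,.11,.005)))
    if n=='wrist':
        cv2.imwrite('pics/crop.png',cv2.resize(c['img'][120:320,200:520,::-1],None,fx=2.4,fy=2.4))
```

```text
0 [ 0.7096 -0.0251  0.04  ]
60 [0.6356 0.0767 0.04  ]
120 [0.5114 0.064  0.04  ]
240 [ 0.5339 -0.153   0.04  ]
[ 0.58491347 -0.03791138  0.10409558] 5.964237337439406 [-0.0004  0.0002  0.0002 -0.0004  0.0001 -0.0008  0.0001  0.001 ]
180 [ 0.4605901  -0.05089984]
240 [ 0.53400012 -0.1520728 ]
wrist 0.84 2434 [ 0.4607 -0.0507  0.0909] [ 0.4364 -0.0757  0.0851] [ 0.4856 -0.0261  0.0963] ((0.46103525161743164, -0.050846412777900696), 0.025028204545378685)
(array([  12,    0,   29,    8,    0,    0,    0,    0,    2, 1030, 1242,
         49,    0,    0]), array([0.04 , 0.045, 0.05 , 0.055, 0.06 , 0.065, 0.07 , 0.075, 0.08 ,
       0.085, 0.09 , 0.095, 0.1  , 0.105, 0.11 ]))
side 0.89 536 [ 0.462  -0.0535  0.0897] [ 0.4379 -0.0781  0.0852] [ 0.4856 -0.0284  0.0959] ((0.46143293380737305, -0.053357020020484924), 0.02538612298667431)
(array([  0,   0,   2,   0,   0,   0,   0,   0,   6, 348, 175,   4,   0,
         0]), array([0.04 , 0.045, 0.05 , 0.055, 0.06 , 0.065, 0.07 , 0.075, 0.08 ,
       0.085, 0.09 , 0.095, 0.1  , 0.105, 0.11 ]))
side 0.55 6221 [ 0.4626 -0.0535  0.0897] [ 0.4379 -0.1095  0.0852] [ 0.6404 -0.0284  0.0959] ((0.539543092250824, -0.07870613783597946), 0.10556202381849289)
(array([  79,  153, 3902,  948,  540,   19,    0,    0,    9,  349,  178,
          4,    0,    0]), array([0.04 , 0.045, 0.05 , 0.055, 0.06 , 0.065, 0.07 , 0.075, 0.08 ,
       0.085, 0.09 , 0.095, 0.1  , 0.105, 0.11 ]))
scene 0.54 144 [ 0.4663 -0.0511  0.0892] [ 0.443  -0.0719  0.0851] [ 0.492  -0.0285  0.0985] ((0.46662598848342896, -0.04923577606678009), 0.02577180229127407)
(array([ 0,  0,  0,  0,  0,  0,  0,  0, 25, 81, 30,  8,  0,  0]), array([0.04 , 0.045, 0.05 , 0.055, 0.06 , 0.065, 0.07 , 0.075, 0.08 ,
       0.085, 0.09 , 0.095, 0.1  , 0.105, 0.11 ]))
```

View pics/crop.png

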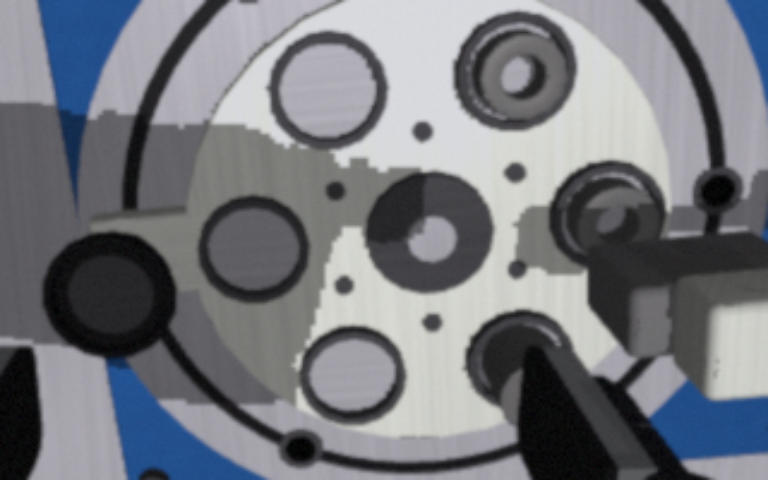

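The crop confirms it: tall dark slug at crop (515,365) on the -y side, bushes at crop (608,215) and (515,70), and the other nests empty. The knob centre is at (0.4607,-0.0508) and the axis at (0.5849,-0.0379). First I close the fingers and move over the knob.

```bash
python3 -m handwheel '[[[-20,-16,0],0],[[-45,-36,0],0],[[-64,-51,-20],0],[[-64,-51,-50],0],[[-64,-51,-90],0]]' 1
python3 - <<'E'
from h import *
c=cams.camera('wrist'); cv2.imwrite('pics/w1.png',c['img'][:,:,::-1])
c=cams.camera('side'); cv2.imwrite('pics/s1.png',c['img'][:,:,::-1])
print(manip.get_obs()['tool_pos'])
E
```

```text
time: 2.05
tool_pos: [0.4615, -0.0517, 0.1415]
orientation: [[0.003, 1.0, -0.001], [-0.001, -0.001, -1.0], [-1.0, 0.003, 0.001]]
force: [0.6, -0.0, -0.6]
width: 0.0126
[ 0.45853072 -0.05044281  0.13812979]
```

View pics/w1.png

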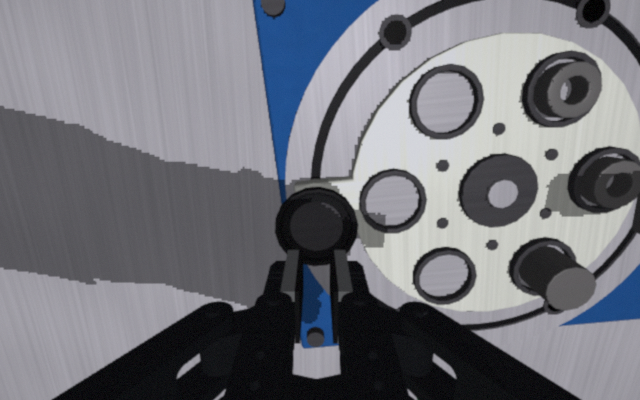

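View pics/s1.png

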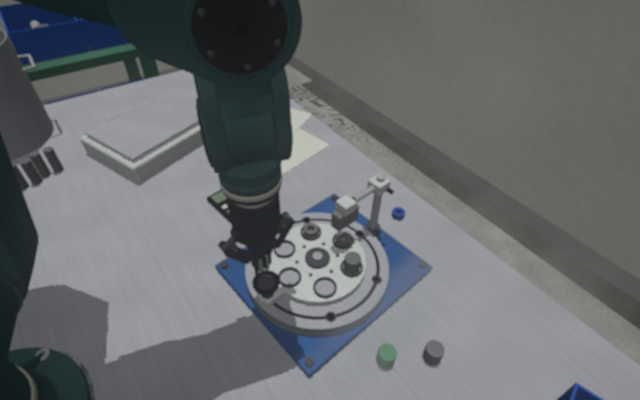

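The fingers are over the knob (wrist picture: knob at (226,316), fingers still closing), and the tall slug is clear of them at (285,560). I re-measure the knob from this nearer view while the fingers finish closing.

```bash
python3 -m handwheel '[[[1,0,-10],0],[[2,0,-20],0],[[2,0,-26],0],[[2,0,-26],0],[[2,0,-26],0]]'
python3 - <<'E'
from h import *
c=cams.camera('wrist'); cv2.imwrite('pics/w2.png',c['img'][:,:,::-1])
o=manip.get_obs();print(o['tool_pos'],o['width'],o['force'],o['time'])
g=regions_of('wrist','knob_top')[0]; rr,cc=np.nonzero(g['region']); P=np.array([world(c,r,k) for r,k in zip(rr,cc)])
t=P[(P[:,2]>.0925)&(P[:,2]<.0965)];print(len(t),t.min(0),t.max(0),cv2.minEnclosingCircle(t[:,:2].astype(np.float32)))
# algebraic fit of the outer rim via convex hull
h=cv2.convexHull(t[:,:2].astype(np.float32))[:,0]; A=np.c_[2*h,np.ones(len(h))]; s=np.linalg.lstsq(A,(h**2).sum(1),rcond=None)[0];print(s[:2],np.sqrt(s[2]+s[:2]@s[:2]))
E
```

```text
time: 2.65
tool_pos: [0.4608, -0.0505, 0.1125]
orientation: [[-0.005, 1.0, -0.0], [0.002, -0.0, -1.0], [-1.0, -0.005, -0.002]]
force: [0.6, 0.4, 0.6]
width: -0.0001
[ 0.46082009 -0.0505219   0.11259802] -2.9049119446157842e-05 [-0.47127109 -0.317342   -0.17066831] 2.7
1285 [ 0.43591598 -0.06610529  0.09250824] [ 0.48534609 -0.02571391  0.09587839] ((0.46062612533569336, -0.050576068460941315), 0.02496328391134739)
[ 0.46062404 -0.05050411] 0.024679233347466998
```

View pics/w2.png

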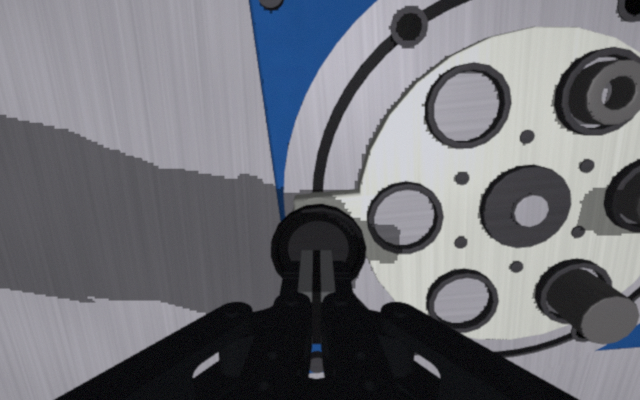

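Centred on the knob (dish at (243,318), fingertips over it). Now I press.

```bash
python3 -m handwheel '[[[0,0,-8],0],[[0,0,-16],0],[[0,0,-22],0],[[0,0,-26],0],[[0,0,-30],0]]'
```

```text
time: 3.25
tool_pos: [0.4606, -0.0505, 0.0823]
orientation: [[-0.006, 1.0, -0.0], [0.002, -0.0, -1.0], [-1.0, -0.006, -0.002]]
force: [-3.0, 0.6, 6.4]
width: -0.0002
```

```bash
python3 -m handwheel '[[[0,0,-3],0],[[0,0,-5],0],[[0,0,-7],0],[[0,0,-7],0],[[0,0,-7],0]]'
python3 - <<'E'
import numpy as np
ax=np.array([.5849,-.0379]); p=np.array([.4606,-.0505])
r=p-ax; print(np.hypot(*r))
for d in range(5,66,5):
    t=np.radians(d); R=np.array([[np.cos(t),-np.sin(t)],[np.sin(t),np.cos(t)]]); print(d,((R@r-r)*1000).round(1))
E
```

```text
time: 3.75
tool_pos: [0.4606, -0.0506, 0.0754]
orientation: [[-0.005, 1.0, -0.0], [0.001, -0.0, -1.0], [-1.0, -0.005, -0.001]]
force: [-2.8, 0.6, 9.6]
width: 0.0003
0.12493698411599342
5 [  1.6 -10.8]
10 [  4.1 -21.4]
15 [  7.5 -31.7]
20 [ 11.8 -41.8]
25 [ 17.  -51.4]
30 [ 23.  -60.5]
35 [ 29.7 -69. ]
40 [ 37.2 -77. ]
45 [ 45.3 -84.2]
50 [ 54.1 -90.7]
55 [ 63.3 -96.4]
60 [  73.1 -101.3]
65 [  83.2 -105.4]
```

```bash
python3 -m handwheel '[[[0.2,-2,0],0],[[1,-6.5,0],0],[[2,-13,0],0],[[4,-21,0],0],[[6,-27.5,0],0]]'
python3 - <<'E'
from h import *
c=cams.camera('wrist'); cv2.imwrite('pics/w3.png',c['img'][:,:,::-1])
o=manip.get_obs();p=o['tool_pos'];print(p,o['force'],o['time'])
ax=np.array([.5849,-.0379]); r=p[:2]-ax; print(np.hypot(*r),np.degrees(np.arctan2(*r[::-1]))%360-185.8)
a0=np.degrees(np.arctan2(-.0126,-.1243))%360; a=np.degrees(np.arctan2(*r[::-1]))%360
for d in range(12,65,4):
    t=np.radians(a0+d); print(d,((ax+.125*np.array([np.cos(t),np.sin(t)])-p[:2])*1000).round(1))
E
```

```text
time: 4.25
tool_pos: [0.467, -0.0785, 0.0757]
orientation: [[-0.005, 1.0, -0.0], [0.001, -0.0, -1.0], [-1.0, -0.005, -0.001]]
force: [-0.6, 1.2, 9.6]
width: -0.0001
[ 0.46745619 -0.07936851  0.07575899] [-2.66083001 -2.86433534  9.77641269] 4.3
0.12454993027005454 13.647738823446417
12 [-1.6  3.3]
16 [ 1.4 -4.9]
20 [  4.9 -12.9]
24 [  9.  -20.6]
28 [ 13.6 -28. ]
32 [ 18.7 -35.1]
36 [ 24.2 -41.8]
40 [ 30.3 -48.1]
44 [ 36.7 -54. ]
48 [ 43.6 -59.4]
52 [ 50.8 -64.3]
56 [ 58.4 -68.7]
60 [ 66.2 -72.5]
64 [ 74.3 -75.8]
```

View pics/w3.png

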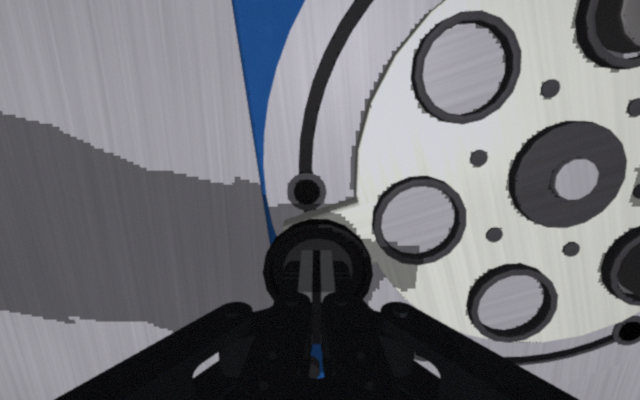

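The table is free and turning anticlockwise: the old hole is uncovered at (190,307) and the knob is still under the fingers. I carry on.

```bash
python3 -m handwheel '[[[1.4,-5,0],0],[[5,-13,0],0],[[9,-20.5,0],0],[[13.5,-28,0],0],[[18.5,-35,0],0]]'
python3 - <<'E'
from h import *
o=manip.get_obs();p=o['tool_pos'];print(p,o['force'],o['time'])
ax=np.array([.5849,-.0379]); r=p[:2]-ax; print(np.hypot(*r),np.degrees(np.arctan2(*r[::-1]))%360-185.8)
a0=185.8
for d in range(32,65,3):
    t=np.radians(a0+d); print(d,((ax+.125*np.array([np.cos(t),np.sin(t)])-p[:2])*1000).round(1))
E
```

```text
time: 4.8
tool_pos: [0.4865, -0.1148, 0.0761]
orientation: [[-0.003, 1.0, -0.001], [0.0, -0.001, -1.0], [-1.0, -0.003, -0.0]]
force: [-1.0, 1.3, 9.4]
width: -0.0001
[ 0.48649886 -0.11479642  0.07606541] [-1.04869877  1.29811414  9.35110306] 4.8
0.12488332361934086 32.20615364035402
32 [-0.4  0.3]
35 [ 3.8 -4.8]
38 [ 8.2 -9.6]
41 [ 12.8 -14.2]
44 [ 17.7 -18.6]
47 [ 22.8 -22.7]
50 [ 28.1 -26.5]
53 [ 33.6 -30. ]
56 [ 39.3 -33.3]
59 [ 45.2 -36.2]
62 [ 51.2 -38.8]
```

```bash
python3 -m handwheel '[[[4,-5,-0.5],0],[[9,-10.5,-0.5],0],[[15,-16.5,-0.5],0],[[20.5,-21,-0.5],0],[[25,-24.5,-0.5],0]]'
python3 - <<'E'
from h import *
c=cams.camera('wrist'); cv2.imwrite('pics/w4.png',c['img'][:,:,::-1])
o=manip.get_obs();p=o['tool_pos'];print(p,o['force'],o['time'])
g=regions_of('wrist','knob_top')[0]; rr,cc=np.nonzero(g['region']); P=np.array([world(c,r,k) for r,k in zip(rr,cc)])
t=P[(P[:,2]>.078)&(P[:,2]<.086)];print(cv2.minEnclosingCircle(t[:,:2].astype(np.float32)),np.median(t,0))
ax=np.array([.5849,-.0379]); k=np.array(cv2.minEnclosingCircle(t[:,:2].astype(np.float32))[0])
for q in (p[:2],k):
    r=q-ax; print(np.hypot(*r),np.degrees(np.arctan2(*r[::-1]))%360-185.8)
a0=185.8
for d in range(50,66,1):
    t=np.radians(a0+d); print(d,((ax+.125*np.array([np.cos(t),np.sin(t)])-p[:2])*1000).round(1))
E
```

```text
time: 5.3
tool_pos: [0.5122, -0.1398, 0.0759]
orientation: [[-0.002, 1.0, -0.001], [-0.0, -0.001, -1.0], [-1.0, -0.002, 0.0]]
force: [-0.3, 0.5, 8.8]
width: -0.0001
[ 0.51298335 -0.14034032  0.07596688] [-0.11854477 -1.25479227  9.1951623 ] 5.35
((0.5109493136405945, -0.13823837041854858), 0.02516350895166397) [ 0.51054111 -0.12609905  0.0808854 ]
0.12516398198064407 49.129817131198195
0.12464546759219537 47.80930155836808
50 [ 1.7 -0.9]
51 [ 3.5 -2.2]
52 [ 5.3 -3.3]
53 [ 7.2 -4.5]
54 [ 9.  -5.6]
55 [10.9 -6.7]
56 [12.8 -7.7]
57 [14.8 -8.7]
58 [16.7 -9.7]
59 [ 18.7 -10.7]
60 [ 20.7 -11.6]
61 [ 22.7 -12.5]
62 [ 24.7 -13.3]
63 [ 26.7 -14.1]
64 [ 28.8 -14.9]
65 [ 30.8 -15.6]
```

View pics/w4.png

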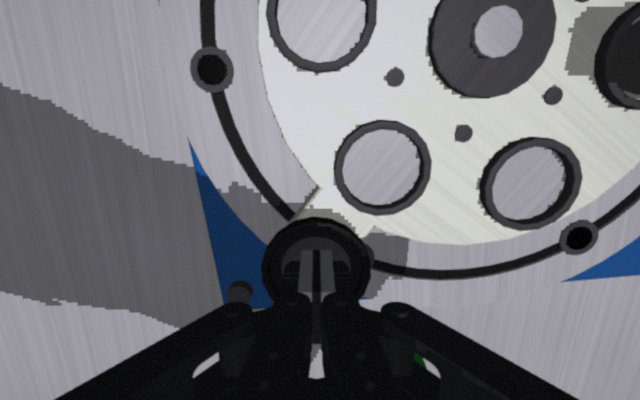

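The knob is at about 48°, with the hole it left at (70,212) and the target hole hidden just ahead. I go to about 54° pressed, then ease the press off so the pin rides the ring and can drop into the hole as I nudge it.

```bash
python3 -m handwheel '[[[3.5,-2,0],0],[[7,-4.5,0],0],[[9,-5.5,0],0],[[9,-5.5,2],0],[[9,-5.5,3.6],0]]';  python3 - <<'E'
from h import *
o=manip.get_obs();p=o['tool_pos'];print(p,o['force'],o['time'])
ax=np.array([.5849,-.0379]);r=p[:2]-ax; print(np.hypot(*r),np.degrees(np.arctan2(*r[::-1]))%360-185.8)
a0=185.8
for d in range(54,66,1):
    t=np.radians(a0+d); print(d,((ax+.125*np.array([np.cos(t),np.sin(t)])-p[:2])*1000).round(1))
E
```

```text
time: 5.9
tool_pos: [0.5217, -0.1457, 0.0794]
orientation: [[-0.002, 1.0, -0.001], [-0.001, -0.001, -1.0], [-1.0, -0.002, 0.001]]
force: [-0.2, -0.6, -0.3]
width: 0.0002
[ 0.52170286 -0.14567349  0.07944159] [-0.17052456 -0.61572057 -0.33832737] 5.9
0.12493600381481897 53.81312821338429
54 [ 0.3 -0.3]
55 [ 2.2 -1.3]
56 [ 4.1 -2.4]
57 [ 6.1 -3.4]
58 [ 8.  -4.4]
59 [10.  -5.3]
60 [12.  -6.2]
61 [14.  -7.1]
62 [16. -8.]
63 [18.  -8.8]
64 [20.  -9.5]
65 [ 22.1 -10.3]
```

```bash
python3 -m handwheel '[[[2,-1.3,0],0],[[4,-2.4,0],0],[[6,-3.4,0],0],[[8,-4.4,0],0],[[8,-4.4,0],0]]'
```

```text
time: 6.4
tool_pos: [0.53, -0.1502, 0.0793]
orientation: [[-0.002, 1.0, -0.001], [-0.001, -0.001, -1.0], [-1.0, -0.002, 0.001]]
force: [-0.6, 0.0, -0.1]
width: -0.0002
```

Run:
```python
from h import *
c=cams.camera('wrist'); cv2.imwrite('pics/w5.png',c['img'][:,:,::-1])
g=regions_of('wrist','knob_top')[0]; rr,cc=np.nonzero(g['region']); P=np.array([world(c,r,k) for r,k in zip(rr,cc)])
t=P[(P[:,2]>.074)&(P[:,2]<.096)];k=np.array(cv2.minEnclosingCircle(t[:,:2].astype(np.float32))[0]);print(k,np.percentile(t[:,2],[5,50,95]))
ax=np.array([.5849,-.0379]);r=k-ax; print(np.hypot(*r),np.degrees(np.arctan2(*r[::-1]))%360-185.8)
```

```text
[ 0.52049387 -0.14483289] [0.07774866 0.07920289 0.08378061]
0.12483106218898214 53.13926647473801
```

The knob is at 53.1° and the fingers are now at the leading dish wall. I nudge on.

```bash
python3 -m handwheel '[[[2,-0.9,0],0],[[4,-1.7,0],0],[[6,-2.5,0],0],[[8,-3.3,0],0],[[9,-3.7,0],0]]'
python3 - <<'E'
from h import *
c=cams.camera('wrist'); cv2.imwrite('pics/w6.png',c['img'][:,:,::-1])
g=regions_of('wrist','knob_top')[0]; rr,cc=np.nonzero(g['region']); P=np.array([world(c,r,k) for r,k in zip(rr,cc)])
t=P[(P[:,2]>.074)&(P[:,2]<.096)];k=np.array(cv2.minEnclosingCircle(t[:,:2].astype(np.float32))[0]);print(k,np.percentile(t[:,2],[5,50,95]))
ax=np.array([.5849,-.0379]);r=k-ax; print(np.hypot(*r),np.degrees(np.arctan2(*r[::-1]))%360-185.8)
print(manip.get_obs()['force'])
E
```

```text
time: 7.0
tool_pos: [0.5384, -0.1536, 0.0792]
orientation: [[-0.003, 1.0, -0.001], [-0.0, -0.001, -1.0], [-1.0, -0.003, 0.0]]
force: [-3.3, 1.0, 2.2]
width: -0.0004
[ 0.5269348  -0.14845484] [0.07792805 0.07932383 0.08388706]
0.12482923479602193 56.53145202864471
[3.76996485 0.10556217 3.91787272]
```

View pics/w6.png

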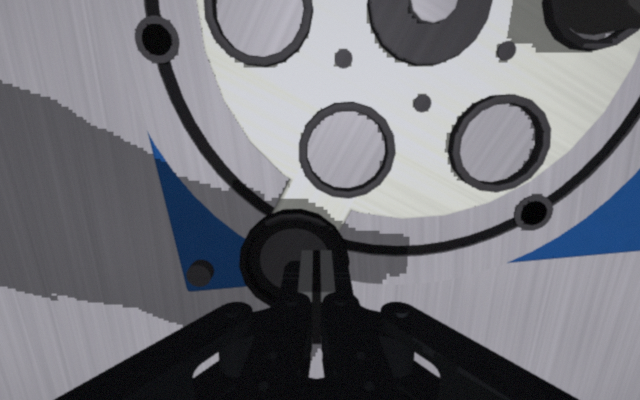

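It works: knob at 56.5°, being pushed by the dish wall. A few more mm slowly.

```bash
python3 -m handwheel '[[[1.2,-0.4,0],0],[[2.4,-0.8,0],0],[[3.6,-1.2,0],0],[[4.8,-1.6,0],0],[[5,-1.6,0],0]]'
python3 - <<'E'
from h import *
c=cams.camera('wrist'); cv2.imwrite('pics/w7.png',c['img'][:,:,::-1])
g=regions_of('wrist','knob_top')[0]; rr,cc=np.nonzero(g['region']); P=np.array([world(c,r,k) for r,k in zip(rr,cc)])
t=P[(P[:,2]>.074)&(P[:,2]<.096)];k=np.array(cv2.minEnclosingCircle(t[:,:2].astype(np.float32))[0]);print(k,np.percentile(t[:,2],[5,50,95]))
ax=np.array([.5849,-.0379]);r=k-ax; print(np.hypot(*r),np.degrees(np.arctan2(*r[::-1]))%360-185.8)
print(manip.get_obs()['force'])
E
```

```text
time: 7.6
tool_pos: [0.5453, -0.1561, 0.0803]
orientation: [[0.001, 1.0, -0.001], [-0.002, -0.001, -1.0], [-1.0, 0.001, 0.002]]
force: [-1.5, -1.0, 7.5]
width: -0.0
[ 0.53514773 -0.1523746 ] [0.07994445 0.08139448 0.08599879]
0.12481875543239108 60.709554622772174
[-0.45811738 -0.25018164  8.03918249]
```

The pin has popped into the hole: the knob has risen, it presses up at 8 N, and the angle is about 60°. I move back off the wall and lift away straight up.

```bash
python3 -m handwheel '[[[-3,1,1],0],[[-6,2,4],0],[[-8,3,9],0],[[-8,3,14],0],[[-8,3,24],0]]' && python3 -m handwheel '[[[0,0,20],0],[[0,0,50],0],[[0,20,85],0],[[0,40,110],0],[[0,60,110],0]]';python3 -m handwheel '[[[0,0,0],0],[[0,0,0],0],[[0,0,0],0],[[0,0,0],0],[[0,0,0],0]]'
python3 - <<'E'
from h import *
ax=np.array([.5849,-.0379])
for n in ('wrist','side','scene'):
    c=cams.camera(n); cv2.imwrite(f'pics/{n}8.png',c['img'][:,:,::-1])
    for o in regions_of(n,'knob_top')[:1]:
        rr,cc=np.nonzero(o['region']); P=np.array([world(c,r,k) for r,k in zip(rr,cc)])
        t=P[(P[:,2]>.074)&(P[:,2]<.1)]
        k=np.array(cv2.minEnclosingCircle(t[:,:2].astype(np.float32))[0]);r=k-ax;print(n,k,np.percentile(t[:,2],[5,50,95]),np.hypot(*r),np.degrees(np.arctan2(*r[::-1]))%360-185.8)
    for q in ('slug','bush_a'):
        for o in look_for(n,q):print(q,o['confidence'],np.round(o['at']),world(c,*o['at']).round(3))
E
```

```text
time: 8.2
tool_pos: [0.5368, -0.153, 0.1044]
orientation: [[0.0, 1.0, -0.001], [-0.002, -0.001, -1.0], [-1.0, 0.0, 0.002]]
force: [0.4, -0.3, 0.0]
width: -0.0002
time: 8.7
tool_pos: [0.538, -0.0928, 0.2182]
orientation: [[0.005, 1.0, -0.001], [-0.004, -0.001, -1.0], [-1.0, 0.005, 0.003]]
force: [1.2, 0.2, -0.7]
width: -0.0001
time: 9.2
tool_pos: [0.5378, -0.0932, 0.2178]
orientation: [[0.004, 1.0, -0.002], [-0.003, -0.002, -1.0], [-1.0, 0.004, 0.003]]
force: [-0.1, 0.4, -0.9]
width: -0.0002
wrist [ 0.53244442 -0.15023063] [0.08855739 0.09023118 0.09477909] 0.12397483152197429 59.168607182075675
slug 0.82 [102. 445.] [ 0.643 -0.024  0.067]
slug 0.48 [301. 362.] [ 0.593 -0.255  0.003]
bush_a 0.71 [ 77. 630.] [ 0.836 -0.002  0.013]
bush_a 0.68 [ 36. 326.] [0.546 0.028 0.056]
side [ 0.53363746 -0.15424381] [0.08711486 0.0892858  0.09387608] 0.12713665944538088 60.421111399644985
slug 0.78 [355. 386.] [ 0.57  -0.265  0.036]
slug 0.75 [236. 344.] [ 0.649 -0.047  0.088]
bush_a 0.7 [247. 283.] [0.538 0.014 0.069]
bush_a 0.65 [277. 324.] [ 0.568 -0.089  0.059]
bush_a 0.5 [232. 306.] [0.601 0.022 0.066]
scene [ 0.53661001 -0.15292254] [0.08375396 0.08847784 0.09475537] 0.12474817959439159 61.42584089844439
slug 0.61 [209. 303.] [ 0.669 -0.019  0.067]
bush_a 0.6 [278. 288.] [ 0.853 -0.012 -0.001]
bush_a 0.48 [179. 326.] [0.544 0.015 0.057]
```

View pics/wrist8.png

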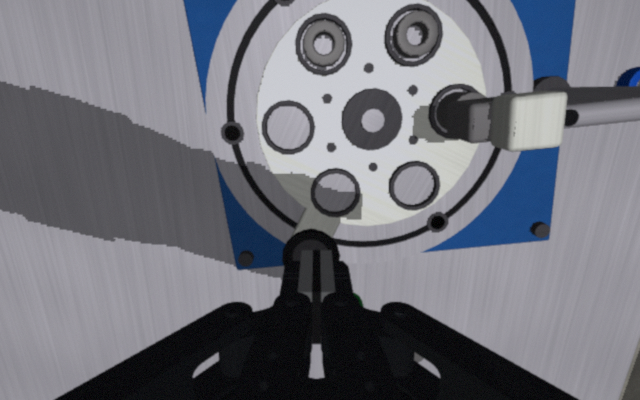

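View pics/side8.png

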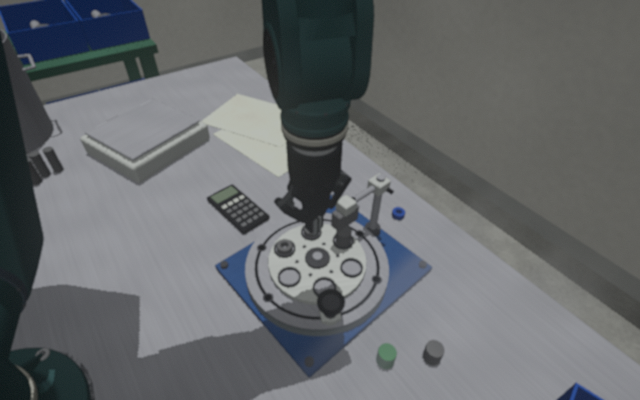

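Plunger fully up: the dish floor reads about 0.089 m and the knob is at about 60°. The slug stands upright under the sensor head (wrist (110,455), side (238,344)), and both bushes sit upright in their nests. The bench slug, green look-alike, blue ring and calculator look unmoved. The robot is clear, so I hand in.

```bash
python3 -c "
from h import *
print(manip.get_obs()['force'],ticket.sign_off())"
```

```text
the job is handed in; nothing more can be done
[ 0.57695665 -0.1183721  -0.14942286] None
```

The table is indexed one hole anticlockwise (the short way), the tall slug stands under the sensor head, and the job is handed in at about 9.4 s of the 38 s allowed.

- **What I did:** With the fingers closed I pressed the knob about 13.5 mm down and swung the table to about 54°. There I eased the press off and nudged the dish wall until the pin sprang into the next hole at 60°. Then I lifted clear.
- **Plunger and angle:** The knob's dish floor measured about 0.089 m, which is fully up. The turn read 59.2°, 60.4° and 61.4° from the three cameras. The spread fits the 2 mm calibration; the scene view is the coarsest.
- **Parts:** The slug and both bushes stand upright in their nests. The calculator, bench slug and both look-alikes show no visible movement.
- **Forces:** The largest reading was about 10 N. The robot was touching nothing at hand-in.

No check failed. In the side view the bush detector also reported one low spot on the table, which the picture shows to be the empty part of the disc.

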